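# Tension the blade of the bench scroll saw on the dive boat

### The arm

A 6-joint arm with a two-finger parallel gripper is mounted at the origin on the work surface. World frame = base frame: x ahead of the robot, y to its left, z up, the work surface at z = 0. Lengths are in m, angles in rad, forces in N, time in s.
With the tool pointing down it reaches from about 0.3 to 0.775 m from the base axis. Payload 14.6 kg.
Tool frame: the origin (TCP) lies on the centre line of the jaws, within the pads' length; the fingertips stand ctrl.tcp_to_tips ahead of it and the grasp point (between the pads) lies 2 mm behind it (ctrl.tcp_to_tips is the distance from the TCP to the fingertips, in m); z points along the fingers, y is the line along which they close (so a half turn about z gives the same grasp; the last joint's range is limited). The gripper opens to 94 mm and grips with 3 to 60 N. Pads are 16 mm wide; open, the fingers measure 119 mm over their backs; the gripper's body (75 mm by 177 mm) begins 78 mm behind the grasp point.
Start: joints at [-1.279, 0.3, 1.521, -0, 1.321, -0.067], TCP at [0.193, -0.515, 0.222] pointing down, gripper open.
Joint ranges: [-3.03, 3.03], [-0.79, 2.21], [0.23, 2.52], [-1.04, 4.18], [0, 3.07], [-2.55, 2.55]. Speed limits (rad/s): [2.22, 2.22, 2.57, 3.14, 3.14, 3.14].

### API

Orientations are given as [roll, pitch, yaw] about the fixed x, y, z axes, in that order (R = Rz(yaw) Ry(pitch) Rx(roll)).
In Python, from station import telemetry, viewer, hand_in, ctrl gives the robot as it stands.
- The arm moves only by the tool step_arm, never from a script. Its argument "plan" is a list of rows, each an object of numbers: "dx", "dy", "dz": the shift along the tool's x, y, z scaled (see below); "rx", "ry", "rz": the turn, a rotation vector about the tool's x, y, z scaled (see below); "claw": the closure, from 0 (fully open) to 1 (shut). In form: [{"dx": .., "dy": .., "dz": .., "rx": .., "ry": .., "rz": .., "claw": ..}, ...]. A call has 1 to 10 rows; each row shifts and turns the commanded pose from where the row before left it, along the tool's axes as they then stand; what a row does not reach is not made up. The controller multiplies each number of a shift by 0.1 m and each number of a turn by 90 degrees. A row lasts 1/10 s, in which the tool goes at most 50 mm and 8.59 degrees, less where a joint would pass 70% of its speed; a pose out of reach is approached as far as the arm can. A call with a number of a shift or a turn outside -1 to 1 is refused whole. A call with a gripper value outside its range is refused whole. The fingers move at their own pace and stop on an object; "grip_force" is the grip in N (left out, the last holds). Time passes only in rows, so rows that do not move let the fingers close. It gives the time, the measured TCP pose, the force, the opening and the grip force at its end, in the units of the state.
- telemetry.get_obs(): the state, without advancing time (a new reading comes with each control period).
- viewer.camera(name): name is "scene" or "top" or "wrist"; returns a dict with "img" (400x640x3 uint8, red, green, blue), "z_map" (400x640 float32, m along the optical axis (not along the pixel's ray), 0 where there is no reading), "fx", "fy", "cx", "cy" (pixels), "R" (3x3) and "t" (3): a world point X has camera coordinates R X + t; the wrist camera has in their place "tool_from_camera" (4x4, takes a point from camera to tool coordinates, whose origin is the TCP and whose axes are the flange's). Camera axes: x right, y down, z forward; pixel columns grow to the right and rows downward; lengths in m; the calibration is good to about 2 mm. A picture is of the moment at which its call begins: read the wrist's pose just before it.
- hand_in(): hands the job in; it is judged then, once.
Trained networks look in a picture, given as the dict that the camera call returned (one of the last four; its "shot" number tells which), for a name from the list of things; names that differ only in an ending like _2 or _b are one class to them, and where a whole thing is asked for, a point or a joint stands for the part that bears it (a point fixed in the world has none). Each returns a list of dicts, best first, with "score" (0 to 1); they miss things now and then, are a little off and sometimes report something else, mostly with a low value. They report only what shows in the picture. A call takes as long as a camera call.
- viewer.recognise(target, picture): "rect" ([left, top, right, bottom] in pixels, round what is visible of it).
The state is a dict: "time_s": time; "qpos": joint angles; "joint_vel": joint speeds; "tau": joint torques, N m; "ee_pos": TCP position; "eef_rot": TCP orientation; "force": force on the tool from outside, world axes, zero at the start; "moment": the same for the moment, N m; "grip_width": finger opening in m; "grip_force": force on a finger pad.
Only numpy, scipy, OpenCV 4.12 (cv2) and the standard library are available. Lean on these libraries where they do the work, as an engineer would, in place of code of your own. Each camera call takes 0.05 s, during which the arm holds its last target. There are 200 camera calls.

### The job

The blade of the blue bench scroll saw is slack. Wind the saw's red tension wheel clockwise (seen from above) until it comes up firm and will go no further, with its white line in the green sector of the dial, then let go and leave it so. Do not turn the blue wheel of the press and do not disturb the coral disc on the saw's table.

Things in the scene. Friction and masses are not known exactly. Their poses are not given: they have to be found in the camera images.
- tension_wheel (a joint): Angle of the saw's red wheel, rad, growing clockwise seen from above. It starts slack at 0 to 0.35; wound on, its resistance grows gently to about 0.25 Nm, and at 1.2 the blade is tight and the wheel comes up firm, like a stop (a grip then slips round it). Let go, it stays where it is. One grasp is enough. At 1.2 its white line points to the middle of the dial's green sector (0.2 rad either side).
- tension_wheel_grip (a point): Centre of the red wheel at mid height, 205 mm up, on its upright axis; z up, x and y turn with it. A red knurled disc, 56 mm across, 22 mm tall, white line on top, 25 mm above a white dial 90 mm across, at the near end of the blue saw's arm, above the blade. Grip it across from above at any yaw. The arm (top 165 mm up) runs to a column 155 mm behind; the saw is bolted down, 270 x 150 mm.
- press_wheel_rim (a point): Point on the upper rim of the blue wheel (56 mm across, 22 mm tall, rim top about 211 mm up) of the grey specimen press that stands beside the saw, 28 mm from that wheel's axis. The wheel turns freely; leave it as it is. Saw and press change places.
- core: Loose cream coral disc, 44 mm across and 20 mm tall, lying flat on the saw's aluminium table (45 mm above the work surface), beside the blade and under the edge of the arm. Origin at the centre of its underside. Leave it where it is.

How it is judged:
By the outcome, as a careful person would: the job done as asked, in the order asked, and still so for the second after the job is handed in, with the robot touching nothing.
It also fails if it takes over 38 s, if anything falls off the work surface, if the arm or the gripper's body presses on something with over 40 N, if the wrist force passes 120 N, or if a joint passes its speed limit or range.

## Working session

There is one attempt and no reset: what is moved stays moved. The work goes in short steps, Python scripts to look and compute and a tool call to move; the robot and the scene stay as the last step left them, time stands still between calls to the robot, and variables do not carry over. Pictures are saved under pics/ and viewed, at most 10 in all, crops included, and the job is handed in when it is done.

Besides the shell and the picture viewer there is one more tool, called after ">>>" in YAML: its name, and indented under it one key for each argument. step_arm: Moves the arm, as the interface text tells. Shifts and turns lie within -1 to 1; 1 stands for 0.1 m of shift or 90 degrees of turn. Its arguments: {"type":"object","properties":{"plan":{"type":"array"},"grip_force":{"type":"number"}},"required":["plan"]}

```bash
mkdir -p pics; cat > h.py <<'E'
from station import telemetry, viewer, hand_in, ctrl
import numpy as np, cv2
from scipy.spatial.transform import Rotation as Ro
def T(o):
    M=np.eye(4); M[:3,:3]=Ro.from_euler('xyz',o['eef_rot']).as_matrix(); M[:3,3]=o['ee_pos']; return M
def shot(name):
    o=telemetry.get_obs(); c=viewer.camera(name)
    if name=='wrist': c['W']=T(o)@np.array(c['tool_from_camera'])
    else:
        M=np.eye(4);M[:3,:3]=c['R'];M[:3,3]=c['t'];c['W']=np.linalg.inv(M)
    return c
def cloud(c):
    z=c['z_map'];v,u=np.indices(z.shape)
    P=np.stack([(u-c['cx'])/c['fx']*z,(v-c['cy'])/c['fy']*z,z],-1)
    return P@c['W'][:3,:3].T+c['W'][:3,3]
def save(c,f): cv2.imwrite('pics/'+f,c['img'][:,:,::-1])
E
python3 - <<'E'
from h import *
np.set_printoptions(precision=4,suppress=True)
o=telemetry.get_obs();print({k:np.round(v,4) for k,v in o.items()},ctrl.tcp_to_tips)
ims=[]
for n in('scene','top'):
    c=shot(n);P=cloud(c);ims.append(c['img'])
    for t in('tension_wheel','press_wheel_rim','core'):
        for r in viewer.recognise(t,c)[:2]:
            x0,y0,x1,y1=[int(a) for a in r['rect']]
            print(n,t,r['score'],r['rect'],P[(y0+y1)//2,(x0+x1)//2])
    hsv=cv2.cvtColor(c['img'],cv2.COLOR_RGB2HSV)
    red=((hsv[...,0]<8)|(hsv[...,0]>172))&(hsv[...,1]>140)&(hsv[...,2]>60)&(c['z_map']>0)
    k,l,s,ce=cv2.connectedComponentsWithStats(red.astype(np.uint8))
    for i in range(1,k):
        if s[i,4]>40:
            Q=P[l==i];print(n,'red',s[i],Q.min(0),Q.max(0),np.median(Q,0))
cv2.imwrite('pics/a.png',cv2.resize(np.vstack(ims)[:,:,::-1],(480,600)) if 0 else ims[0][:,:,::-1]);cv2.imwrite('pics/b.png',ims[1][:,:,::-1])
E
```

```text
{'time_s': np.float64(0.0), 'qpos': array([-1.2786,  0.3005,  1.5216, -0.    ,  1.3207, -0.0666]), 'joint_vel': array([ 0.    , -0.0002, -0.0011, -0.0003, -0.0018, -0.0007]), 'tau': array([  0.0008, -53.1806, -35.2738,   0.0709,   0.0244,  -0.0001]), 'ee_pos': array([ 0.1931, -0.5148,  0.2219]), 'eef_rot': array([-3.1405, -0.0001,  0.3588]), 'force': array([ 0.1333, -0.4755,  0.6206]), 'moment': array([-0.0858,  0.0231, -0.0059]), 'grip_force': np.float64(0.0), 'grip_width': np.float64(0.0938)} 0.017
scene tension_wheel 0.72 [406.2, 202.4, 438.9, 226.6] [0.5846 0.1923 0.2166]
scene press_wheel_rim 0.56 [232.2, 141.8, 255.2, 160.3] [ 0.4876 -0.2411  0.2111]
scene core 0.35 [367.7, 272.7, 374.0, 287.4] [0.6298 0.1173 0.0668]
scene red [407 199  30  26 530] [ 0.2261  0.1607 -0.0035] [0.5905 0.2138 0.2187] [0.5744 0.19   0.2146]
scene red [  24  334   58   54 1221] [ 0.6379 -0.9639 -0.7494] [ 0.7685 -0.9414 -0.4498] [ 0.7319 -0.9521 -0.642 ]
scene red [  0 358  26  42 581] [ 0.8535 -0.9595 -0.6774] [ 0.9129 -0.9442 -0.4644] [ 0.8722 -0.9517 -0.578 ]
top tension_wheel 0.65 [183.7, 189.8, 218.4, 225.8] [0.5603 0.187  0.2182]
top red [589  21  21  15 172] [ 1.1395 -0.955  -0.4734] [ 1.1922 -0.9427 -0.3774] [ 1.1725 -0.9488 -0.4071]
top red [184 191  34  30 580] [0.5387 0.1617 0.2021] [0.5872 0.2151 0.2205] [0.5605 0.1859 0.2168]
```

View pics/a.png

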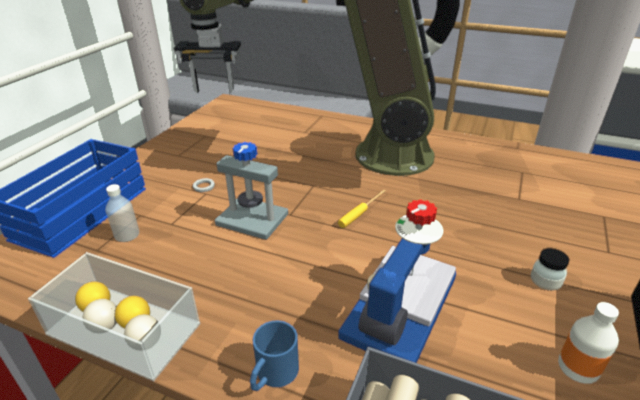

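View pics/b.png

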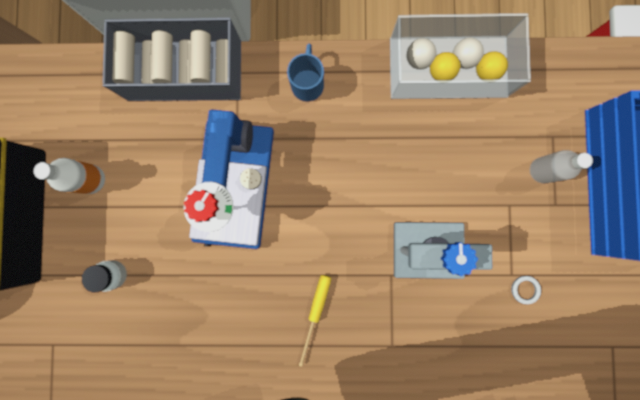

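The scene view shows the saw on the right, with the red wheel at about (421,213), and the press with its blue wheel at (245,151). In the top view the red wheel is at (201,206), with its line pointing up-right. The green sector lies to the right of the wheel at (228,209). I'll rise and cross above everything.

>>> step_arm:
  plan:
    - {"dz": -0.4}
    - {"dz": -0.4}
    - {"dz": -0.4}
    - {"dx": 0.29, "dy": -0.25}
    - {"dx": 0.29, "dy": -0.25}
    - {"dx": 0.29, "dy": -0.25}
    - {"dx": 0.29, "dy": -0.25}
    - {"dx": 0.29, "dy": -0.25}
    - {"dx": 0.29, "dy": -0.25}
    - {"dx": 0.29, "dy": -0.25}
  grip_force: 25

```text
$.plan[0]: bad value
```

>>> step_arm:
  plan:
    - {"dx": 0.29, "dy": -0.25}
    - {"dx": 0.29, "dy": -0.25}
    - {"dx": 0.29, "dy": -0.25}
    - {"dx": 0.29, "dy": -0.25}
    - {"dx": 0.29, "dy": -0.25}
    - {"dx": 0.29, "dy": -0.25}
    - {"dx": 0.29, "dy": -0.25}
    - {"dx": 0.29, "dy": -0.25}
    - {"dx": 0.29, "dy": -0.25}
    - {"dx": 0.29, "dy": -0.25}

```text
$.plan[0]: bad value
```

>>> step_arm:
  plan:
    - {"dx": 0.29, "dy": -0.25}
    - {"dx": 0.29, "dy": -0.25}
    - {"rz": -0.095}
    - {"rz": -0.095}
    - {"rz": -0.095}
    - {"rz": -0.095}
    - {"rz": -0.095}
    - {"rz": -0.095}
    - {"rz": -0.095}
    - {"rz": -0.095}

```text
$.plan[0]: bad value
```

>>> step_arm:
  plan:
    - {"rz": -0.095}
    - {"rz": -0.095}
    - {"rz": -0.095}
    - {}

```text
$.plan[0]: bad value
```

```bash
python3 - <<'E'
from h import *
np.set_printoptions(precision=4,suppress=True)
o=telemetry.get_obs();print(o['time_s'],o['qpos'],o['ee_pos'],o['eef_rot'],o['force'])
c=shot('wrist');P=cloud(c);save(c,'c.png')
for r in viewer.recognise('tension_wheel',c)[:2]: print(r)
hsv=cv2.cvtColor(c['img'],cv2.COLOR_RGB2HSV)
red=((hsv[...,0]<8)|(hsv[...,0]>172))&(hsv[...,1]>140)&(hsv[...,2]>60)&(c['z_map']>0)
k,l,s,ce=cv2.connectedComponentsWithStats(red.astype(np.uint8))
for i in range(1,k):
    if s[i,4]>200:
        Q=P[l==i];print(s[i],Q.min(0),Q.max(0),np.median(Q,0))
        h=Q[Q[:,2]>np.percentile(Q[:,2],60)-.004];print(cv2.minEnclosingCircle(h[:,:2].astype(np.float32)))
E
```

```text
0.4 [-1.2786  0.3     1.5211 -0.      1.3207 -0.0666] [ 0.1931 -0.5149  0.2223] [-3.1414 -0.      0.3588] [ 0.2252 -0.5474 -0.4216]
[ 572   89   68   32 1287] [ 0.5974 -1.3252 -0.6497] [ 0.6009 -1.1157 -0.3885] [ 0.5991 -1.2501 -0.4567]
((0.5993551015853882, -1.2204599380493164), 0.10481815040111542)
```

View pics/c.png

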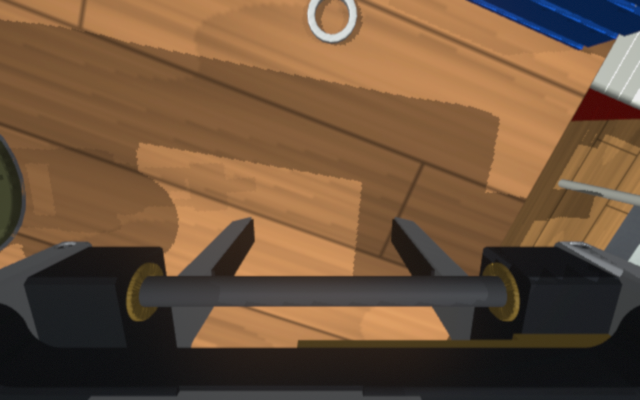

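The moves were refused because every row needs all seven numbers. The wrist view therefore shows only the start spot, with the white ring at (332,15). I'll send the moves again with full rows.

>>> step_arm:
  plan:
    - {"dx": 0, "dy": 0, "dz": -0.4, "rx": 0, "ry": 0, "rz": 0, "claw": 0}
    - {"dx": 0, "dy": 0, "dz": -0.4, "rx": 0, "ry": 0, "rz": 0, "claw": 0}
    - {"dx": 0, "dy": 0, "dz": -0.4, "rx": 0, "ry": 0, "rz": 0, "claw": 0}
    - {"dx": 0.29, "dy": -0.25, "dz": 0, "rx": 0, "ry": 0, "rz": 0, "claw": 0}
    - {"dx": 0.29, "dy": -0.25, "dz": 0, "rx": 0, "ry": 0, "rz": 0, "claw": 0}
    - {"dx": 0.29, "dy": -0.25, "dz": 0, "rx": 0, "ry": 0, "rz": 0, "claw": 0}
    - {"dx": 0.29, "dy": -0.25, "dz": 0, "rx": 0, "ry": 0, "rz": 0, "claw": 0}
    - {"dx": 0.29, "dy": -0.25, "dz": 0, "rx": 0, "ry": 0, "rz": 0, "claw": 0}
    - {"dx": 0.29, "dy": -0.25, "dz": 0, "rx": 0, "ry": 0, "rz": 0, "claw": 0}
    - {"dx": 0.29, "dy": -0.25, "dz": 0, "rx": 0, "ry": 0, "rz": 0, "claw": 0}
  grip_force: 25

```text
time_s: 1.5
ee_pos: [0.3222, -0.2784, 0.3426]
eef_rot: [3.141, -0.0, 0.359]
force: [0.9, -1.2, -0.3]
grip_width: 0.094
grip_force: 0.0
```

>>> step_arm:
  plan:
    - {"dx": 0.29, "dy": -0.25, "dz": 0, "rx": 0, "ry": 0, "rz": 0, "claw": 0}
    - {"dx": 0.29, "dy": -0.25, "dz": 0, "rx": 0, "ry": 0, "rz": 0, "claw": 0}
    - {"dx": 0.29, "dy": -0.25, "dz": 0, "rx": 0, "ry": 0, "rz": 0, "claw": 0}
    - {"dx": 0.29, "dy": -0.25, "dz": 0, "rx": 0, "ry": 0, "rz": 0, "claw": 0}
    - {"dx": 0.29, "dy": -0.25, "dz": 0, "rx": 0, "ry": 0, "rz": 0, "claw": 0}
    - {"dx": 0.29, "dy": -0.25, "dz": 0, "rx": 0, "ry": 0, "rz": 0, "claw": 0}
    - {"dx": 0.29, "dy": -0.25, "dz": 0, "rx": 0, "ry": 0, "rz": 0, "claw": 0}
    - {"dx": 0.29, "dy": -0.25, "dz": 0, "rx": 0, "ry": 0, "rz": 0, "claw": 0}
    - {"dx": 0.29, "dy": -0.25, "dz": 0, "rx": 0, "ry": 0, "rz": 0, "claw": 0}
    - {"dx": 0.29, "dy": -0.25, "dz": 0, "rx": 0, "ry": 0, "rz": 0, "claw": 0}

```text
time_s: 2.5
ee_pos: [0.506, 0.0577, 0.3425]
eef_rot: [3.141, -0.0, 0.359]
force: [-0.1, -0.1, -0.5]
grip_width: 0.094
grip_force: 0.0
```

>>> step_arm:
  plan:
    - {"dx": 0.29, "dy": -0.25, "dz": 0, "rx": 0, "ry": 0, "rz": 0, "claw": 0}
    - {"dx": 0.29, "dy": -0.25, "dz": 0, "rx": 0, "ry": 0, "rz": 0, "claw": 0}
    - {"dx": 0.29, "dy": -0.25, "dz": 0, "rx": 0, "ry": 0, "rz": 0, "claw": 0}
    - {"dx": 0, "dy": 0, "dz": 0, "rx": 0, "ry": 0, "rz": -0.09, "claw": 0}
    - {"dx": 0, "dy": 0, "dz": 0, "rx": 0, "ry": 0, "rz": -0.09, "claw": 0}
    - {"dx": 0, "dy": 0, "dz": 0, "rx": 0, "ry": 0, "rz": -0.09, "claw": 0}
    - {"dx": 0, "dy": 0, "dz": 0, "rx": 0, "ry": 0, "rz": -0.09, "claw": 0}
    - {"dx": 0, "dy": 0, "dz": 0, "rx": 0, "ry": 0, "rz": -0.09, "claw": 0}
    - {"dx": 0, "dy": 0, "dz": 0, "rx": 0, "ry": 0, "rz": -0.09, "claw": 0}
    - {"dx": 0, "dy": 0, "dz": 0, "rx": 0, "ry": 0, "rz": -0.09, "claw": 0}

```text
time_s: 3.5
ee_pos: [0.5606, 0.1569, 0.3424]
eef_rot: [-3.142, -0.0, 1.354]
force: [-0.3, 0.2, 0.6]
grip_width: 0.094
grip_force: 0.0
```

>>> step_arm:
  plan:
    - {"dx": 0, "dy": 0, "dz": 0, "rx": 0, "ry": 0, "rz": -0.09, "claw": 0}
    - {"dx": 0, "dy": 0, "dz": 0, "rx": 0, "ry": 0, "rz": -0.09, "claw": 0}
    - {"dx": 0, "dy": 0, "dz": 0, "rx": 0, "ry": 0, "rz": -0.09, "claw": 0}
    - {"dx": 0, "dy": 0, "dz": 0, "rx": 0, "ry": 0, "rz": -0.09, "claw": 0}
    - {"dx": 0, "dy": 0, "dz": 0, "rx": 0, "ry": 0, "rz": 0, "claw": 0}
    - {"dx": 0, "dy": 0, "dz": 0, "rx": 0, "ry": 0, "rz": 0, "claw": 0}

```text
time_s: 4.1
ee_pos: [0.5606, 0.1569, 0.3424]
eef_rot: [3.142, -0.0, 1.91]
force: [-0.2, -0.6, 0.4]
grip_width: 0.0943
grip_force: 0.0
```

```bash
cat > look.py <<'E'
from h import *
import sys
np.set_printoptions(precision=4,suppress=True)
o=telemetry.get_obs();print(o['time_s'],o['qpos'],o['ee_pos'],o['eef_rot'],o['force'],o['moment'])
for n in sys.argv[2:]:
    c=shot(n);P=cloud(c);save(c,sys.argv[1]+n+'.png')
    for r in viewer.recognise('tension_wheel',c)[:2]: print(n,r)
    hsv=cv2.cvtColor(c['img'],cv2.COLOR_RGB2HSV)
    red=((hsv[...,0]<8)|(hsv[...,0]>172))&(hsv[...,1]>140)&(hsv[...,2]>60)&(c['z_map']>0)
    k,l,s,ce=cv2.connectedComponentsWithStats(red.astype(np.uint8))
    for i in range(1,k):
        Q=P[l==i]
        if s[i,4]>100 and np.median(Q[:,2])>0.1:
            h=Q[Q[:,2]>np.percentile(Q[:,2],60)-.004]
            print(s[i],Q.min(0),Q.max(0),np.median(Q,0),cv2.minEnclosingCircle(h[:,:2].astype(np.float32)))
E
python3 look.py d wrist top
```

```text
4.1 [ 0.2099  0.3177  1.2245  0.      1.5994 -0.1289] [0.5606 0.1569 0.3424] [ 3.1416 -0.      1.9096] [-0.1968 -0.5868  0.3996] [-0.0186 -0.1216 -0.0192]
wrist {'rect': [309.6, 136.4, 360.5, 197.1], 'score': 0.66}
[ 308  140   52   52 1601] [0.5348 0.1619 0.2056] [0.5874 0.215  0.2192] [0.5592 0.1909 0.2168] ((0.5608506798744202, 0.18804426491260529), 0.027501456439495087)
top {'rect': [187.8, 188.3, 217.4, 225.7], 'score': 0.58}
[187 191  31  30 504] [0.5387 0.1618 0.202 ] [0.5874 0.2099 0.2203] [0.562  0.1824 0.2168] ((0.5634885430335999, 0.18817108869552612), 0.026769112795591354)
```

View pics/dwrist.png

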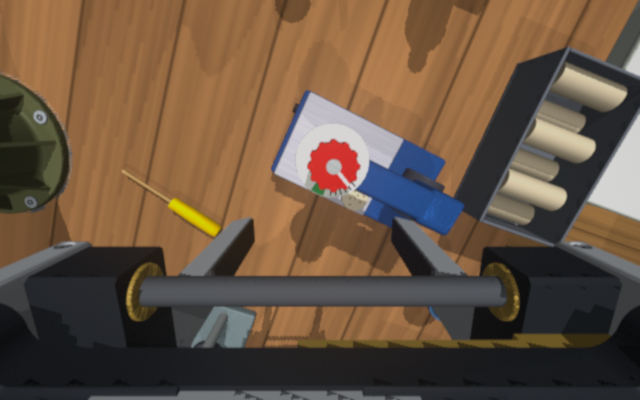

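The wrist view shows the red wheel at (334,166), with its line pointing down-right to (347,183). The green sector is just clockwise of the line at (318,188). Both views put the wheel's centre at (0.561, 0.188) and its top at 0.217. Next I'll centre over the wheel and descend.

>>> step_arm:
  plan:
    - {"dx": 0.15, "dy": 0.055, "dz": 0, "rx": 0, "ry": 0, "rz": 0, "claw": 0}
    - {"dx": 0.145, "dy": 0.055, "dz": 0, "rx": 0, "ry": 0, "rz": 0, "claw": 0}
    - {"dx": 0, "dy": 0, "dz": 0.3, "rx": 0, "ry": 0, "rz": 0, "claw": 0}
    - {"dx": 0, "dy": 0, "dz": 0.3, "rx": 0, "ry": 0, "rz": 0, "claw": 0}
    - {"dx": 0, "dy": 0, "dz": 0.3, "rx": 0, "ry": 0, "rz": 0, "claw": 0}
    - {"dx": 0, "dy": 0, "dz": 0.25, "rx": 0, "ry": 0, "rz": 0, "claw": 0}
    - {"dx": 0, "dy": 0, "dz": 0.24, "rx": 0, "ry": 0, "rz": 0, "claw": 0}
    - {"dx": 0, "dy": 0, "dz": 0, "rx": 0, "ry": 0, "rz": 0, "claw": 0}

```text
time_s: 5.1
ee_pos: [0.5598, 0.1893, 0.2003]
eef_rot: [-3.136, -0.001, 1.914]
force: [-1.0, 0.5, -0.2]
grip_width: 0.0939
grip_force: 0.0
```

>>> step_arm:
  plan:
    - {"dx": 0, "dy": 0, "dz": 0, "rx": 0, "ry": 0, "rz": 0, "claw": 1}
    - {"dx": 0, "dy": 0, "dz": 0, "rx": 0, "ry": 0, "rz": 0, "claw": 1}
    - {"dx": 0, "dy": 0, "dz": 0, "rx": 0, "ry": 0, "rz": 0, "claw": 1}
    - {"dx": 0, "dy": 0, "dz": 0, "rx": 0, "ry": 0, "rz": 0, "claw": 1}
    - {"dx": 0, "dy": 0, "dz": 0, "rx": 0, "ry": 0, "rz": 0, "claw": 1}
    - {"dx": 0, "dy": 0, "dz": 0, "rx": 0, "ry": 0, "rz": 0, "claw": 1}
  grip_force: 25

```text
time_s: 5.7
ee_pos: [0.5615, 0.1885, 0.2039]
eef_rot: [3.14, 0.0, 1.914]
force: [4.6, 1.9, 1.0]
grip_width: 0.0558
grip_force: 25.0
```

```bash
python3 look.py e wrist
```

```text
5.7 [ 0.262   0.4078  1.4194  0.0001  1.3127 -0.081 ] [0.5615 0.1885 0.2039] [3.1399 0.     1.9138] [4.5638 1.943  0.998 ] [ 0.2646 -0.6851 -0.0153]
wrist {'rect': [277.8, 193.2, 369.9, 280.4], 'score': 0.8}
[ 275  195   96   81 5055] [ 0.533   0.042  -0.0006] [0.6609 0.2158 0.2187] [0.5572 0.1956 0.2166] ((0.5612462162971497, 0.18822741508483887), 0.028108293190598488)
```

The grasp is good: 56 mm opening at 25 N, with little side load. Now I'll wind clockwise, which is +rz about the tool's downward z axis.

>>> step_arm:
  plan:
    - {"dx": 0, "dy": 0, "dz": 0, "rx": 0, "ry": 0, "rz": 0.05, "claw": 1}
    - {"dx": 0, "dy": 0, "dz": 0, "rx": 0, "ry": 0, "rz": 0.05, "claw": 1}
    - {"dx": 0, "dy": 0, "dz": 0, "rx": 0, "ry": 0, "rz": 0.05, "claw": 1}
    - {"dx": 0, "dy": 0, "dz": 0, "rx": 0, "ry": 0, "rz": 0.05, "claw": 1}
    - {"dx": 0, "dy": 0, "dz": 0, "rx": 0, "ry": 0, "rz": 0.05, "claw": 1}
    - {"dx": 0, "dy": 0, "dz": 0, "rx": 0, "ry": 0, "rz": 0.05, "claw": 1}
    - {"dx": 0, "dy": 0, "dz": 0, "rx": 0, "ry": 0, "rz": 0.05, "claw": 1}
    - {"dx": 0, "dy": 0, "dz": 0, "rx": 0, "ry": 0, "rz": 0.05, "claw": 1}
    - {"dx": 0, "dy": 0, "dz": 0, "rx": 0, "ry": 0, "rz": 0.05, "claw": 1}
    - {"dx": 0, "dy": 0, "dz": 0, "rx": 0, "ry": 0, "rz": 0.05, "claw": 1}

```text
time_s: 6.8
ee_pos: [0.5618, 0.1884, 0.2039]
eef_rot: [3.14, -0.001, 1.125]
force: [7.9, 0.8, -0.1]
grip_width: 0.0556
grip_force: 25.0
```

```bash
python3 look.py f wrist
```

```text
6.8 [ 0.2619  0.408   1.4191 -0.0001  1.3121  0.7074] [0.5618 0.1884 0.2039] [ 3.1397 -0.0015  1.1253] [ 7.9304  0.8379 -0.1285] [ 0.3001 -1.2958  0.1997]
wrist {'rect': [277.4, 193.1, 369.8, 278.0], 'score': 0.86}
[ 275  195   96   82 5014] [0.5342 0.0434 0.0002] [0.5893 0.2161 0.2987] [0.5656 0.1951 0.2167] ((0.5618137717247009, 0.1890774518251419), 0.02816213108599186)
```

View pics/fwrist.png

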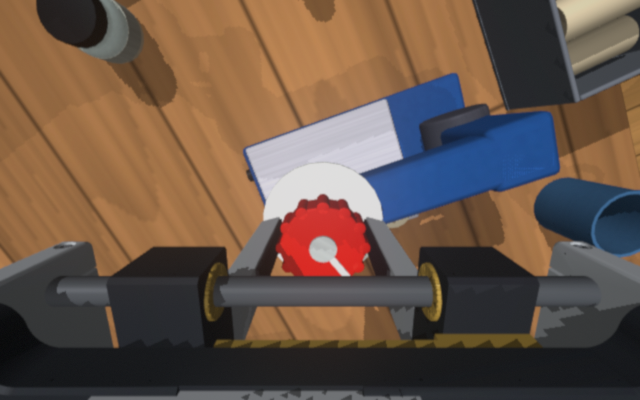

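The wheel at (323,245) has turned with the gripper, and its line still points down-right toward (345,272). The moment has risen to 0.20 Nm. I'll keep winding in small steps and watch for the firm stop.

>>> step_arm:
  plan:
    - {"dx": 0, "dy": 0, "dz": 0, "rx": 0, "ry": 0, "rz": 0.03, "claw": 1}
    - {"dx": 0, "dy": 0, "dz": 0, "rx": 0, "ry": 0, "rz": 0.03, "claw": 1}
    - {"dx": 0, "dy": 0, "dz": 0, "rx": 0, "ry": 0, "rz": 0.03, "claw": 1}
    - {"dx": 0, "dy": 0, "dz": 0, "rx": 0, "ry": 0, "rz": 0.03, "claw": 1}
    - {"dx": 0, "dy": 0, "dz": 0, "rx": 0, "ry": 0, "rz": 0, "claw": 1}

```text
time_s: 7.4
ee_pos: [0.5619, 0.1884, 0.2039]
eef_rot: [3.14, -0.002, 0.938]
force: [8.0, 2.0, -0.6]
grip_width: 0.0557
grip_force: 25.0
```

```bash
python3 -c "
from h import *
o=telemetry.get_obs();print(o['eef_rot'],o['force'],o['moment'])"
```

```text
[ 3.13985625e+00 -1.91852846e-03  9.38136434e-01] [ 7.9815689   1.96422958 -0.61659039] [ 0.2819521  -1.39284691 -0.04207132]
```

>>> step_arm:
  plan:
    - {"dx": 0, "dy": 0, "dz": 0, "rx": 0, "ry": 0, "rz": 0.03, "claw": 1}
    - {"dx": 0, "dy": 0, "dz": 0, "rx": 0, "ry": 0, "rz": 0.03, "claw": 1}
    - {"dx": 0, "dy": 0, "dz": 0, "rx": 0, "ry": 0, "rz": 0.03, "claw": 1}
    - {"dx": 0, "dy": 0, "dz": 0, "rx": 0, "ry": 0, "rz": 0.03, "claw": 1}

```text
time_s: 7.8
ee_pos: [0.5618, 0.1882, 0.2039]
eef_rot: [3.14, -0.002, 0.75]
force: [5.2, -0.5, 1.8]
grip_width: 0.0557
grip_force: 25.0
```

```bash
python3 look.py g wrist
```

```text
7.8 [ 0.2617  0.408   1.4192 -0.0007  1.3123  1.0825] [0.5618 0.1882 0.2039] [ 3.1399 -0.0016  0.7502] [ 5.1654 -0.4793  1.8201] [-0.1961 -0.9775  0.7382]
wrist {'rect': [277.6, 190.9, 368.3, 279.0], 'score': 0.73}
[ 275  196   96   80 4878] [0.5351 0.1616 0.19  ] [0.5884 0.2152 0.2194] [0.5676 0.1944 0.2167] ((0.5613057613372803, 0.18818899989128113), 0.0282390546053648)
```

View pics/gwrist.png

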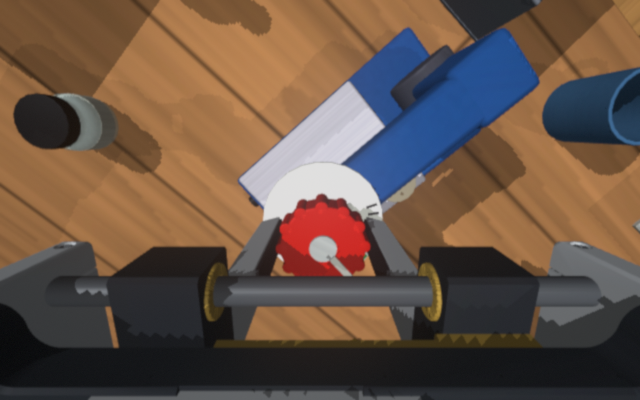

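The moment has jumped to 0.74 Nm, so the wheel has come up firm. In the picture the wheel at (323,248) sits evenly in the pads. I'll press on slightly to confirm, then read the moment.

>>> step_arm:
  plan:
    - {"dx": 0, "dy": 0, "dz": 0, "rx": 0, "ry": 0, "rz": 0.03, "claw": 1}
    - {"dx": 0, "dy": 0, "dz": 0, "rx": 0, "ry": 0, "rz": 0.03, "claw": 1}

```text
time_s: 8.1
ee_pos: [0.5616, 0.188, 0.204]
eef_rot: [3.14, -0.001, 0.656]
force: [5.6, -1.6, 3.2]
grip_width: 0.0556
grip_force: 25.0
```

```bash
python3 -c "
from h import *
o=telemetry.get_obs();print(o['eef_rot'],o['force'],o['moment'])"
```

```text
[ 3.14006046e+00 -8.97056367e-04  6.56153658e-01] [ 5.59702416 -1.55862583  3.17183475] [-0.26576909 -0.83042922  0.88511469]
```

It holds firm and the grip is slipping at about 0.8–0.9 Nm. I'll let go, rise straight up and back off.

>>> step_arm:
  plan:
    - {"dx": 0, "dy": 0, "dz": 0, "rx": 0, "ry": 0, "rz": 0, "claw": 0}
    - {"dx": 0, "dy": 0, "dz": 0, "rx": 0, "ry": 0, "rz": 0, "claw": 0}
    - {"dx": 0, "dy": 0, "dz": 0, "rx": 0, "ry": 0, "rz": 0, "claw": 0}
    - {"dx": 0, "dy": 0, "dz": 0, "rx": 0, "ry": 0, "rz": 0, "claw": 0}
    - {"dx": 0, "dy": 0, "dz": -0.2, "rx": 0, "ry": 0, "rz": 0, "claw": 0}
    - {"dx": 0, "dy": 0, "dz": -0.3, "rx": 0, "ry": 0, "rz": 0, "claw": 0}
    - {"dx": 0, "dy": 0, "dz": -0.4, "rx": 0, "ry": 0, "rz": 0, "claw": 0}
    - {"dx": 0, "dy": 0, "dz": -0.4, "rx": 0, "ry": 0, "rz": 0, "claw": 0}
    - {"dx": -0.4, "dy": 0, "dz": 0, "rx": 0, "ry": 0, "rz": 0, "claw": 0}
    - {"dx": -0.4, "dy": 0, "dz": 0, "rx": 0, "ry": 0, "rz": 0, "claw": 0}

```text
time_s: 9.1
ee_pos: [0.4972, 0.1392, 0.3339]
eef_rot: [3.141, -0.001, 0.658]
force: [1.3, 0.1, 0.2]
grip_width: 0.094
grip_force: 0.0
```

```bash
python3 look.py z wrist top; python3 - <<'E'
import cv2,numpy as np
w=cv2.imread('pics/zwrist.png');b=cv2.imread('pics/b.png');t=cv2.imread('pics/ztop.png')
f=lambda i:cv2.resize(i[100:260,170:290],(300,400))
cv2.imwrite('pics/z.png',cv2.resize(np.hstack([f(b),f(t)]),(600,400)))
E
```

```text
9.1 [0.202  0.1619 1.4343 0.     1.544  1.1143] [0.4972 0.1392 0.3339] [ 3.141  -0.0012  0.6585] [1.2879 0.0537 0.2319] [-0.0511 -0.0537  0.0193]
wrist {'rect': [297.5, 83.7, 352.3, 146.6], 'score': 0.61}
[ 296   85   56   58 1889] [0.5352 0.1617 0.2142] [0.5871 0.2144 0.2191] [0.5632 0.19   0.2167] ((0.5613546371459961, 0.18806347250938416), 0.027338307350873947)
top {'rect': [185.4, 188.5, 202.3, 217.5], 'score': 0.81}
[184 191  21  26 221] [0.542  0.1028 0.2144] [0.5874 0.215  0.4603] [0.5688 0.2012 0.2171] ((0.5645815134048462, 0.15901480615139008), 0.056389715522527695)
```

View pics/zwrist.png

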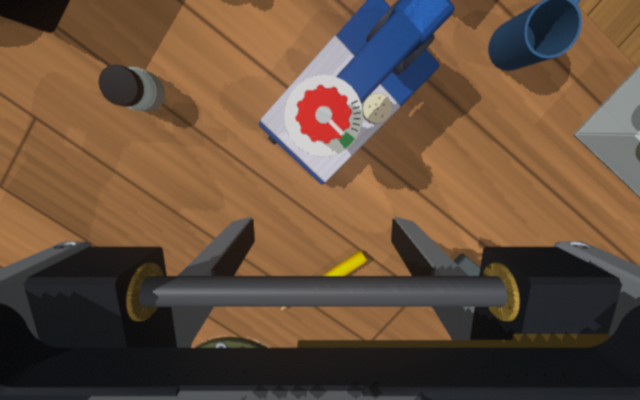

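View pics/z.png

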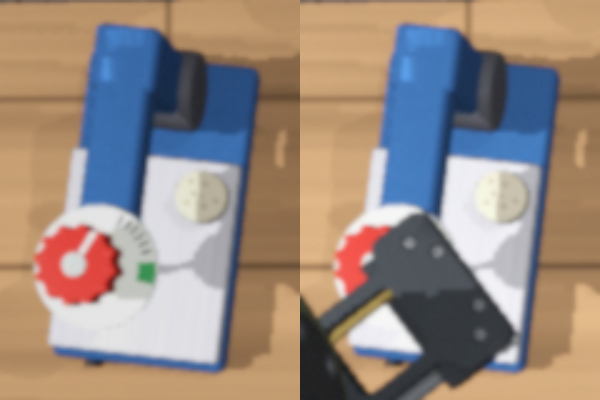

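In the wrist view the white line runs from (323,114) to (343,135), straight at the green sector at (346,141). The before and after top crops show the coral disc in the same place. The gripper is clear, so I'm handing in.

```bash
python3 -c "
from station import hand_in
print(hand_in())"
```

```text
the job is handed in; nothing more can be done
None
```

I wound the saw's red tension wheel clockwise to its firm stop and let go: its white line points into the green sector, the coral disc shows no shift, the arm kept clear of the press's blue wheel, and the job is handed in.

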